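# Tare the dispensing balance behind its closed draught shield

### The job

The empty weighing dish is on the pan of the dispensing balance. Slide the glass lid of the draught shield fully shut by pushing its black lip with the fingers, then tare the balance by pressing the blue key lightly with the fingertips and letting it come up again. Leave the other keys, the dish and the things standing round the balance alone, and be gentle with the balance throughout.

Things in the scene. Friction and masses are not known exactly. Their poses are not given: they have to be found in the camera images.
- balance: laboratory balance, fixed, 315 mm deep (x) by 210 mm wide (y); origin under it on the counter; +x to its back (the key panel in front, at -x, faces roughly towards the robot), +y to the left of someone facing its keys, z up. Its square glass draught shield spans x -57 to +127 mm, y -94 to +94 mm; the shield's top rails are 148 mm above the counter
- lid (a joint): opening of the shield's sliding glass top lid in m: 0 fully shut (lid moved to -x, against its stop), up to 0.10 open (slid back to +x of the balance); it starts 0.05 to 0.095 open. It slides level with about 1.5 N of friction and stays where it is left
- lid_lip (a point): centre of the black upright lip on the front edge of the sliding lid (moves with the lid): 8 mm thick (x), 100 mm long (y), 20 mm high, from 144 to 164 mm above the counter. Behind it (+x) is the lid's flat glass, its top 144 to 146 mm above the counter; in front of it (-x), while the lid stands back, is the open shield. Its axes are the balance's
- key_tare_top (a point): centre of the top of the blue tare key, 24 (x) by 34 mm (y), second from the left in a row of four keys seen from the front, 58 mm above the counter and 8 mm out of the panel (which slopes up to the back by 0.12 rad, to 59 mm). Keys are 50 mm apart between centres, 77 mm in front of the shield. z points out of the key top (pressed along -z, nearly straight down), y as the balance's
- key_tare (a joint): travel of the blue tare key in m: 0 up, 0.006 down at its hard stop; sprung, 0.5 N to start, 1.5 N more for each mm, 9.5 N at the stop; the balance takes the press at 0.002 (3.5 N) and the key springs back when let go
- key_power_top (a point): centre of the top face of the red power key, far left seen from the front, 24 by 34 mm; its axes as on the tare key's point
- key_mode_top (a point): centre of the top face of the grey mode key, right of the tare key, 24 by 34 mm; its axes as on the tare key's point
- key_print_top (a point): centre of the top face of the grey print key, far right, 24 by 34 mm; its axes as on the tare key's point
- key_power (a joint): travel of the red power key in m: 0 up, 0.006 pressed down to its stop
- key_mode (a joint): travel of the grey mode key (second from the right) in m: 0 up, 0.006 pressed down to its stop
- key_print (a joint): travel of the grey print key (far right) in m: 0 up, 0.006 pressed down to its stop
- dish_center (a point): centre, half-way up, of the loose white plastic weighing dish, 68 mm across and 14 mm high, on the round steel pan (90 mm across, top 68 mm above the counter) inside the shield
- bottle_center (a point): centre, half-way up, of a loose upright amber medicine bottle, 54 mm across and 105 mm high, beside the balance
- mortar_center (a point): centre, half-way up, of a loose white ceramic mortar, 110 mm across and 58 mm high, beside the balance
- carton_center (a point): centre, half-way up, of a loose white medicine carton with a green band, 45 x 85 mm and 36 mm high, lying beside the balance

How it is judged:
On the way, in this order (a step that is already met when the one before it is completed fails the run):
1. the shield's lid is fully shut (within 3 mm) (value of joint lid below 0.003 m), for 0.2 s.
2. the blue tare key is pressed (2 mm or more) with the lid shut (value of joint key_tare above 0.002 m and value of joint lid below 0.003 m), for 0.06 s.
At the end, for the whole second after the job is handed in: the lid is shut within 3 mm, the tare key has been pressed and is up again (within 1 mm), the other keys are up, the dish is within 6 mm and the bottle, mortar and carton within 12 mm of where they stood (value of joint lid below 0.003 m and value of joint each of key_tare, key_power, key_mode, key_print below 0.001 m and distance of dish_center from where it was at the start of the episode below 0.006 m and distance of each of bottle_center, mortar_center, carton_center from where it was at the start of the episode below 0.012 m); the robot touches nothing.
It fails at once if the tare key is pressed while the lid is still open (value of joint key_tare above 0.002 m and value of joint lid above 0.004 m).
It fails at once if the tare key is pressed with more than 15 N (value of joint key_tare above 0.002 m and contact force between the fingers and balance above 15 N).
It fails at once if another key is pressed (2 mm or more) (value of joint any of key_power, key_mode, key_print above 0.002 m).
It fails at once if the robot pushes on the balance or its lid with more than 30 N (contact force between any of the fingers, the arm and balance above 30 N).
It fails at once if the dish is moved more than 6 mm, or the bottle, mortar or carton more than 12 mm (pushed, tipped or lifted) (distance of dish_center from where it was at the start of the episode above 0.006 m or distance of any of bottle_center, mortar_center, carton_center from where it was at the start of the episode above 0.012 m).
It also fails if it takes over 48 s, if anything falls off the work surface, if the arm or the gripper's body presses on something with over 40 N, if the wrist force passes 120 N, or if a joint passes its speed limit or range.

### The arm

A 7-joint arm with a two-finger parallel gripper is mounted at the origin on the work surface. World frame = base frame: x ahead of the robot, y to its left, z up, the work surface at z = 0. Lengths are in m, angles in rad, forces in N, time in s.
With the tool pointing down it reaches from about 0.4 to 0.925 m from the base axis. Payload 5.6 kg.
Tool frame: the origin (TCP) lies between the finger pads; the fingertips stand robot.tips_ahead ahead of it and the grasp point (between the pads) lies 8 mm behind it (robot.tips_ahead is the distance from the TCP to the fingertips, in m); z points along the fingers, y is the line along which they close (so a half turn about z gives the same grasp; the last joint's range is limited). The gripper opens to 85 mm and grips with 20 to 120 N. Pads are 22 mm wide; open, the fingers measure 114 mm over their backs; the gripper's body (76 mm by 85 mm) begins 54 mm behind the grasp point. The pads swing forward as they close: fully open they stand 13 mm farther back than shut.
Start: joints at [1.138, 0.468, -0.012, 1.603, 0.006, 1.071, -0.056], TCP at [0.247, -0.601, 0.242] pointing down, gripper open.
Joint ranges: [-2.53, 2.53], [-0.31, 2.02], [-1.57, 1.55], [0.28, 2.44], [-1.29, 4.43], [0.15, 1.84], [-2.92, 2.92]. Speed limits (rad/s): [2.57, 2.57, 3.14, 3.14, 3.14, 3.14, 3.14].

### API

Orientations are given as [roll, pitch, yaw] about the fixed x, y, z axes, in that order (R = Rz(yaw) Ry(pitch) Rx(roll)).
In Python, from plant import telemetry, imaging, robot gives the robot as it stands. The module is installed in compiled form; this text tells all that it offers.
- The arm moves only by the tool servo_tool, never from a script. Its argument "deltas" is a list of rows, each an object with "translation": the shift along the tool's x, y, z in mm, a list of three; "spin": the turn about the tool's z in degrees. In form: [{"translation": [x, y, z], "spin": spin}, ...]. A call has 1 to 12 rows; each row is the pose to reach, as a shift and turn from the pose commanded when the call began, along the tool's axes at that moment; what a row does not reach only later rows make up. A row lasts 1/8 s, in which the tool goes at most 62.5 mm and 10.7 degrees, less where a joint would pass 70% of its speed; a pose out of reach is approached as far as the arm can. A call with a gripper value outside its range is refused whole. "gripper" is the closure, from 0 (fully open) to 1 (shut), set as the call begins (left out, the last holds). The fingers move at their own pace and stop on an object; "squeeze" is the grip in N (left out, the last holds). Time passes only in rows, so rows that repeat a pose let the fingers close. It gives the time, the measured TCP pose, the force, the opening and the grip force at its end, in the units of the state.
- telemetry.get_obs(): the state, without advancing time (a new reading comes with each control period).
- imaging.capture(name): name is "side" or "top" or "wrist"; returns a dict with "img" (400x640x3 uint8, red, green, blue), "mtx" (3x3 intrinsics, pixels), "R" (3x3) and "t" (3): a world point X has camera coordinates R X + t; the wrist camera has in their place "T_tool_cam" (4x4, takes a point from camera to tool coordinates, whose origin is the TCP and whose axes are the flange's). Camera axes: x right, y down, z forward; pixel columns grow to the right and rows downward; lengths in m; the calibration is good to about 2 mm. The wrist camera is an equidistant fisheye: a pixel r from the principal point sees the ray r / f radians off the axis. A picture is of the moment at which its call begins: read the wrist's pose just before it. There is no depth.
- robot.hand_in(): hands the job in; it is judged then, once.
The state is a dict: "time_s": time; "joint_pos": joint angles; "joint_vel": joint speeds; "joint_torque": joint torques, N m; "tool_pos": TCP position; "eef_rot": TCP orientation; "ft_force": force on the tool from outside, world axes, zero at the start; "torque": the same for the moment, N m; "finger_gap": finger opening in m; "finger_force": force on a finger pad.
Only numpy, scipy, OpenCV 4.12 (cv2) and the standard library are available. Lean on these libraries where they do the work, as an engineer would, in place of code of your own. Each camera call takes 0.05 s, during which the arm holds its last target. There are 200 camera calls.

## Working session

There is one attempt and no reset: what is moved stays moved. The work goes in short steps, Python scripts to look and compute and a tool call to move; the robot and the scene stay as the last step left them, time stands still between calls to the robot, and variables do not carry over. Pictures are saved under pics/ and viewed, at most 10 in all, crops included, and the job is handed in when it is done.

Besides the shell and the picture viewer there is one more tool, called after "Call:" as a command line: name --argument value ..., lists and objects as JSON in quotes. servo_tool: Moves the arm, as the interface text tells. Its arguments: {"type":"object","properties":{"deltas":{"type":"array"},"gripper":{"type":"number"},"squeeze":{"type":"number"}},"required":["deltas"]}

```bash
mkdir -p pics
python3 - <<'E'
from plant import telemetry, imaging, robot
import cv2,pickle
o=telemetry.get_obs();print(o, robot.tips_ahead)
for n in("top","side"):
    c=imaging.capture(n);pickle.dump(c,open(f"{n}.pkl","wb"));cv2.imwrite(f"pics/{n}0.png",c["img"][:,:,::-1])
    print(n,c["mtx"],c["R"],c["t"])
E
```

```text
{'time_s': 0.0, 'joint_pos': array([ 1.1379892 ,  0.46838291, -0.01164793,  1.60365341,  0.00599431,
        1.07137613, -0.05629508]), 'joint_vel': array([-0.00108767, -0.00057646,  0.00013923,  0.00146786,  0.00057582,
       -0.00079396,  0.00101552]), 'joint_torque': array([-1.17615905e-04, -5.32390809e+01,  2.11646355e-02, -2.51311755e+01,
        1.13967768e-02,  7.79413356e-03, -8.64979086e-06]), 'tool_pos': array([ 0.24676238, -0.60074611,  0.24132227]), 'eef_rot': array([-3.13981052e+00,  9.91673760e-05,  3.89785864e-01]), 'ft_force': array([ 0.4874178 ,  0.2654562 , -0.16860373]), 'torque': array([ 0.00017907, -0.02327108, -0.0530679 ]), 'finger_force': 0.0, 'finger_gap': 0.08550524264533604} 0.011
top [[498.08073344   0.         314.17436175]
 [  0.         498.08073344 196.55841637]
 [  0.           0.           1.        ]] [[-0.02589307 -0.99965266 -0.00490957]
 [-0.99725778  0.02617102 -0.06922425]
 [ 0.0693287   0.00310368 -0.99758904]] [0.08003156 0.57576727 1.35108863]
side [[418.46664902   0.         322.21346976]
 [  0.         418.46664902 197.76506928]
 [  0.           0.           1.        ]] [[ 0.83054238 -0.5569251   0.00581231]
 [-0.3377566  -0.51193946 -0.78983446]
 [ 0.44285419  0.65402785 -0.61329254]] [-0.46618027  0.30425771  0.63929173]
```

View pics/top0.png

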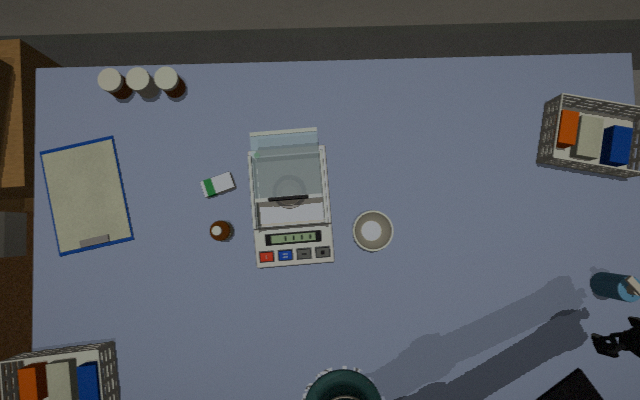

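View pics/side0.png

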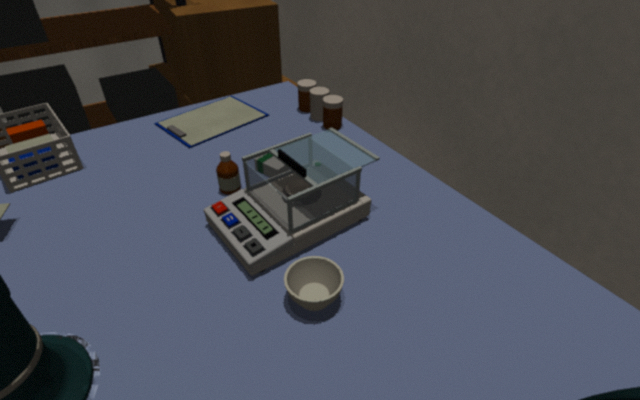

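The top view shows the balance with its keys at about (266,257), (285,255), (304,254) and (322,253). The lip is at about (288,198), the bottle at (220,231), the carton at (218,185) and the mortar at (373,231). The side view shows the lip at about (292,162) and the blue key at about (231,220).

```bash
cat > h.py <<'E'
import numpy as np,cv2,pickle
def ray(c,px,z):
    C=-c["R"].T@c["t"]; d=c["R"].T@np.linalg.solve(c["mtx"],[px[0],px[1],1]); return C+d*(z-C[2])/d[2]
def cen(m,box):
    u0,v0,u1,v1=box; mm=np.zeros(m.shape,bool); mm[v0:v1,u0:u1]=m[v0:v1,u0:u1]
    n,l,s,ce=cv2.connectedComponentsWithStats(mm.astype(np.uint8)); i=1+np.argmax(s[1:,4]); return ce[i],s[i]
E
python3 - <<'E'
from h import *
for n,bx in(("top",dict(r=(255,245,280,268),b=(275,243,297,265),m=(297,247,313,261),p=(315,246,331,260),lip=(260,190,315,206))),
            ("side",dict(r=(205,198,232,218),b=(218,208,242,230),m=(228,224,252,244),p=(243,236,266,256),lip=(270,145,312,180)))):
    c=pickle.load(open(n+".pkl","rb"));I=c["img"].astype(int);R,G,B=I[...,0],I[...,1],I[...,2]
    mk=dict(r=R>G+50,b=(B>R+60)&(B>G+40),m=I.max(2)<100,p=I.max(2)<100,lip=I.max(2)<50)
    for k in bx:
        ce,s=cen(mk[k],bx[k]); print(n,k,ce.round(1),s,ray(c,ce,.154 if k=="lip" else .058 if k in"rbmp" else 0).round(4))
c=pickle.load(open("top.pkl","rb"))
cv2.imwrite("pics/crop.png",cv2.resize(c["img"][120:275,190:400,::-1],None,fx=3.8,fy=3.8,interpolation=cv2.INTER_CUBIC))
E
```

```text
top r [266.1 256.4] [260 252  13  10 113] [0.4191 0.1967 0.058 ]
top b [284.7 254.9] [279 251  13   9  92] [0.4217 0.1471 0.058 ]
top m [303.5 253.3] [297 248  15  12 161] [0.4248 0.097  0.058 ]
top p [322.3 251.4] [315 246  16  12 162] [0.4284 0.0472 0.058 ]
top lip [288.3 197.8] [268 195  40   7 139] [0.5669 0.1289 0.154 ]
side r [219.  206.9] [212 201  15  13 117] [0.4174 0.1906 0.058 ]
side b [229.6 219. ] [223 213  15  13  90] [0.4201 0.1403 0.058 ]
side m [239.9 232.1] [228 224  24  19 275] [0.4207 0.091  0.058 ]
side p [253.6 246.9] [243 238  23  18 258] [0.4248 0.0375 0.058 ]
side lip [288.6 166.8] [270 150  36  30 466] [0.5544 0.1163 0.154 ]
```

View pics/crop.png

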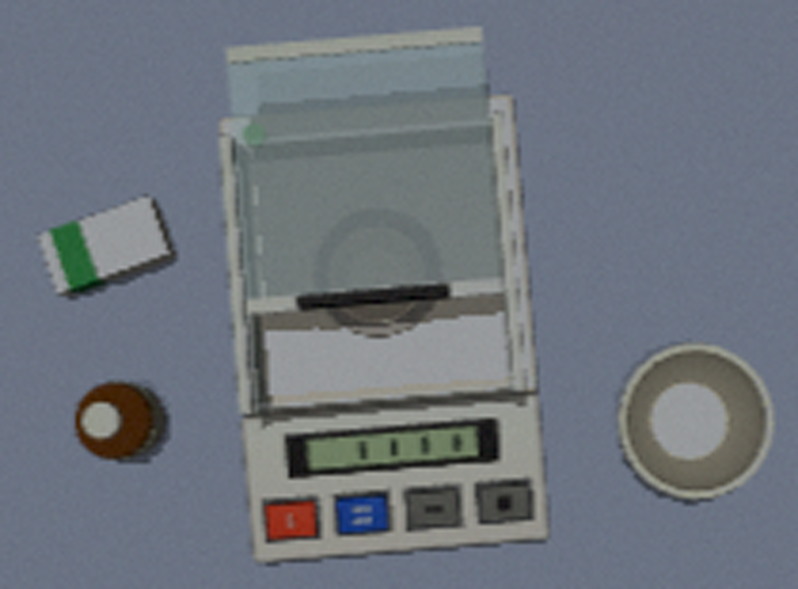

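Call:
servo_tool --deltas '[{"translation": [20, -18, -10], "spin": 1}, {"translation": [55, -49, -10], "spin": 3}, {"translation": [95, -85, -10], "spin": 5}, {"translation": [135, -120, -10], "spin": 7}, {"translation": [175, -156, -10], "spin": 9}, {"translation": [215, -192, -10], "spin": 11}, {"translation": [255, -228, -10], "spin": 13}, {"translation": [295, -263, -10], "spin": 15}, {"translation": [335, -299, -10], "spin": 17}, {"translation": [375, -335, -10], "spin": 18.8}, {"translation": [415, -370, -10], "spin": 18.8}, {"translation": [430, -384, -10], "spin": 18.8}]' --gripper 1

```text
time_s: 1.6
tool_pos: [0.4997, -0.0791, 0.2521]
eef_rot: [-3.14, -0.0, 0.066]
ft_force: [-0.4, -0.9, -0.5]
finger_gap: 0.0002
finger_force: 0.0
```

Call:
servo_tool --deltas '[{"translation": [18, -32, 0], "spin": 0}, {"translation": [44, -78, 0], "spin": 0}, {"translation": [70, -124, 0], "spin": 0}, {"translation": [96, -170, 0], "spin": 0}, {"translation": [111, -196, 0], "spin": 0}, {"translation": [115, -203, 0], "spin": 0}, {"translation": [115, -203, 0], "spin": 0}, {"translation": [115, -203, 0], "spin": 0}]'

```text
time_s: 2.6
tool_pos: [0.6009, 0.1251, 0.2522]
eef_rot: [3.14, 0.001, 0.059]
ft_force: [0.3, 0.3, -0.1]
finger_gap: -0.0003
finger_force: 0.0
```

Run:
```python
from plant import telemetry, imaging
import cv2,pickle
o=telemetry.get_obs();print(o['tool_pos'],o['eef_rot'],o['ft_force'])
c=imaging.capture("wrist");c['o']=o;pickle.dump(c,open("w.pkl","wb"));cv2.imwrite("pics/w1.png",c["img"][:,:,::-1])
print(c["mtx"],c["T_tool_cam"])
s=imaging.capture("side");pickle.dump(s,open("s1.pkl","wb"))
cv2.imwrite("pics/s1.png",cv2.resize(s["img"][80:280,190:400,::-1],None,fx=3,fy=3))
```

```text
[0.60085615 0.12508365 0.25215537] [3.14044963e+00 5.03621472e-04 5.94483915e-02] [ 0.29376774  0.29742919 -0.0830018 ]
[[309.70691629   0.         319.94710651]
 [  0.         309.70691629 198.68700793]
 [  0.           0.           1.        ]] [[-9.88787434e-04 -9.54023550e-01 -2.99730027e-01  7.64836274e-02]
 [ 9.99999506e-01 -9.11691764e-04 -3.97062430e-04  1.55895084e-03]
 [ 1.05545512e-04 -2.99730271e-01  9.54023979e-01 -1.31403146e-01]
 [ 0.00000000e+00  0.00000000e+00  0.00000000e+00  1.00000000e+00]]
```

View pics/w1.png

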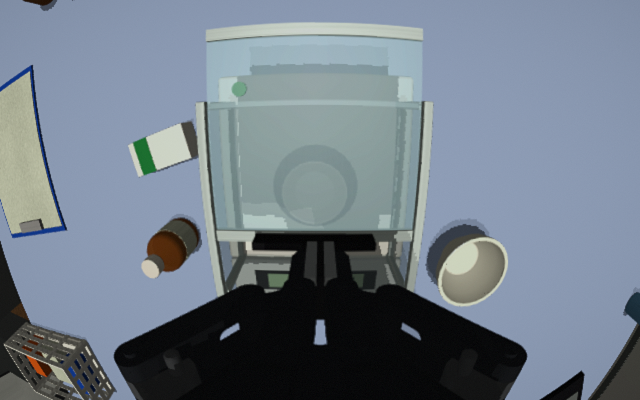

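View pics/s1.png

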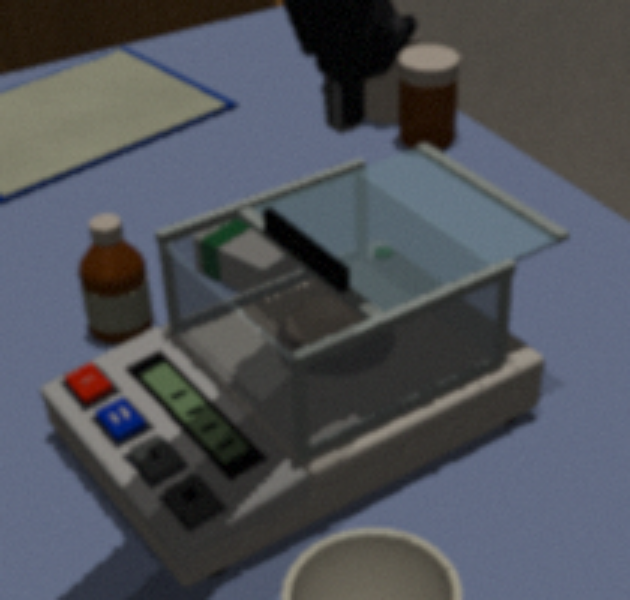

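The wrist view shows the lip from (253,234) to (375,234), with its rear edge at about row 234. The fingers are over the lid, and their tips appear at about row 245. The side crop shows the hand well above the shield.

Run:
```python
import pickle,numpy as np
from scipy.spatial.transform import Rotation as Ro
c=pickle.load(open("w.pkl","rb"));o=c['o'];M=c['mtx'];T=c['T_tool_cam'];R=Ro.from_euler('xyz',o['eef_rot']).as_matrix()
def w(px,z):
    d=(np.array(px)-M[:2,2])/M[0,0];r=np.hypot(*d);v=np.r_[np.sin(r)*d/r,np.cos(r)]
    C=R@T[:3,3]+o['tool_pos'];v=R@T[:3,:3]@v;return (C+v*(z-C[2])/v[2]).round(4)
for p in((254,234),(314,234),(375,235)):print(w(p,.164),w(p,.146))
print(w((220,231),.146),w((413,231),.146))
s=pickle.load(open("s1.pkl","rb"))
import sys
from h import ray
# side: lip upper edge ends (265,210),(348,268) in crop
for p in((266,210),(348,268)):print('side',ray(s,(190+p[0]/3,80+p[1]/3),.164).round(4))
```

```text
[0.5763 0.174  0.164 ] [0.568  0.1778 0.146 ]
[0.5795 0.1269 0.164 ] [0.5715 0.1268 0.146 ]
[0.5811 0.0791 0.164 ] [0.5732 0.0751 0.146 ]
[0.5684 0.2083 0.146 ] [0.5783 0.0418 0.146 ]
side [0.5621 0.171  0.164 ]
side [0.5717 0.0758 0.164 ]
```

Call:
servo_tool --deltas '[{"translation": [8, 0, 15], "spin": 0}, {"translation": [8, 0, 40], "spin": 0}, {"translation": [8, 0, 65], "spin": 0}, {"translation": [8, 0, 80], "spin": 0}, {"translation": [8, 0, 86], "spin": 0}, {"translation": [8, 0, 88], "spin": 0}, {"translation": [8, 0, 88], "spin": 0}]'

```text
time_s: 3.58
tool_pos: [0.6096, 0.1276, 0.1649]
eef_rot: [-3.141, -0.001, 0.062]
ft_force: [0.2, -0.5, -0.1]
finger_gap: -0.0003
finger_force: 0.0
```

Call:
servo_tool --deltas '[{"translation": [-6, 0, 0], "spin": 0}, {"translation": [-12, 0, 0], "spin": 0}, {"translation": [-15, 0, 0], "spin": 0}, {"translation": [-18, 0, 0], "spin": 0}, {"translation": [-21, 0, 0], "spin": 0}, {"translation": [-24, 0, 0], "spin": 0}, {"translation": [-27, 0, 0], "spin": 0}, {"translation": [-30, 0, 0], "spin": 0}, {"translation": [-34, 0, 0], "spin": 0}, {"translation": [-38, 0, 0], "spin": 0}, {"translation": [-42, 0, 0], "spin": 0}, {"translation": [-46, 0, 0], "spin": 0}]'

```text
time_s: 5.08
tool_pos: [0.5629, 0.1247, 0.1643]
eef_rot: [-3.142, -0.0, 0.062]
ft_force: [1.3, 0.4, -0.9]
finger_gap: -0.0001
finger_force: 0.7
```

Call:
servo_tool --deltas '[{"translation": [-3, 0, 0], "spin": 0}, {"translation": [-7, 0, 0], "spin": 0}, {"translation": [-11, 0, 0], "spin": 0}, {"translation": [-15, 0, 0], "spin": 0}, {"translation": [-19, 0, 0], "spin": 0}, {"translation": [-22, 0, 0], "spin": 0}, {"translation": [-25, 0, 0], "spin": 0}, {"translation": [-27, 0, 0], "spin": 0}, {"translation": [-29, 0, 0], "spin": 0}, {"translation": [-30, 0, 0], "spin": 0}]'

```text
time_s: 6.32
tool_pos: [0.5332, 0.1229, 0.1643]
eef_rot: [-3.142, -0.0, 0.062]
ft_force: [2.2, 0.9, -0.4]
finger_gap: 0.0001
finger_force: 0.6
```

Run:
```python
from plant import telemetry, imaging
import cv2,pickle,numpy as np
o=telemetry.get_obs();print(o['tool_pos'],o['ft_force'])
c=imaging.capture("top");t=imaging.capture("side")
a=cv2.resize(c["img"][170:270,235:345,::-1],None,fx=3.6,fy=3.6);b=cv2.resize(t["img"][110:260,200:365,::-1],(396,360))
cv2.imwrite("pics/p2.png",np.hstack([a,b]))
```

```text
[0.53315872 0.12287362 0.16430066] [ 2.19006521  0.88599978 -0.403798  ]
```

View pics/p2.png

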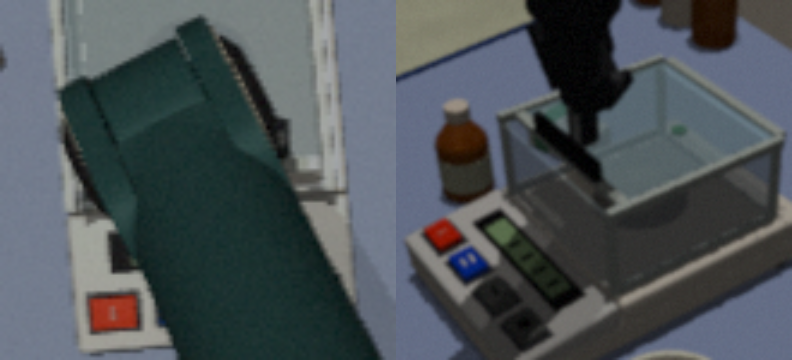

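The side half shows the fingers behind the lip at about (585,150), with the lid about 1–2 cm short of the front edge. I'll continue gently.

Call:
servo_tool --deltas '[{"translation": [-1, 0, 0], "spin": 0}, {"translation": [-2, 0, 0], "spin": 0}, {"translation": [-3, 0, 0], "spin": 0}, {"translation": [-4, 0, 0], "spin": 0}, {"translation": [-5, 0, 0], "spin": 0}, {"translation": [-6, 0, 0], "spin": 0}, {"translation": [-7, 0, 0], "spin": 0}, {"translation": [-8, 0, 0], "spin": 0}, {"translation": [-9, 0, 0], "spin": 0}, {"translation": [-10, 0, 0], "spin": 0}]'

```text
time_s: 7.68
tool_pos: [0.5232, 0.1221, 0.1643]
eef_rot: [3.141, 0.0, 0.062]
ft_force: [1.2, 1.1, -0.1]
finger_gap: -0.0002
finger_force: 0.6
```

Call:
servo_tool --deltas '[{"translation": [-1, 0, 0], "spin": 0}, {"translation": [-1.5, 0, 0], "spin": 0}, {"translation": [-2, 0, 0], "spin": 0}, {"translation": [-2.5, 0, 0], "spin": 0}, {"translation": [-3, 0, 0], "spin": 0}, {"translation": [-3.5, 0, 0], "spin": 0}, {"translation": [-4, 0, 0], "spin": 0}]'

```text
time_s: 8.55
tool_pos: [0.5213, 0.122, 0.1644]
eef_rot: [-3.141, -0.005, 0.061]
ft_force: [8.5, 0.4, -5.9]
finger_gap: 0.0001
finger_force: 4.6
```

Call:
servo_tool --deltas '[{"translation": [-0.5, 0, 0], "spin": 0}, {"translation": [-0.5, 0, 0], "spin": 0}, {"translation": [2, 0, 0], "spin": 0}, {"translation": [8, 0, 0], "spin": 0}, {"translation": [14, 0, 0], "spin": 0}, {"translation": [18, 0, -10], "spin": 0}, {"translation": [18, 0, -40], "spin": 0}, {"translation": [18, 0, -75], "spin": 0}, {"translation": [18, 0, -90], "spin": 0}, {"translation": [18, 0, -90], "spin": 0}]'

```text
time_s: 9.8
tool_pos: [0.5376, 0.1232, 0.2552]
eef_rot: [-3.142, -0.002, 0.061]
ft_force: [-1.3, -0.2, -0.3]
finger_gap: 0.0003
finger_force: 0.0
```

Run:
```python
from plant import telemetry, imaging
import cv2,pickle,numpy as np
o=telemetry.get_obs();print(o['tool_pos'],o['eef_rot'],o['ft_force'])
c=imaging.capture("wrist");t=imaging.capture("side");c['o']=o;pickle.dump(c,open("w2.pkl","wb"))
a=c["img"][150:390,150:490,::-1];a=cv2.resize(a,(400,282));b=cv2.resize(t["img"][110:260,200:365,::-1],(396,360))
cv2.imwrite("pics/p3.png",np.hstack([cv2.copyMakeBorder(a,0,78,0,0,0),b]))
```

```text
[0.53763869 0.12315038 0.2551522 ] [-3.14152425e+00 -1.91576801e-03  6.14626319e-02] [-1.32627067 -0.21509427 -0.30675897]
```

View pics/p3.png

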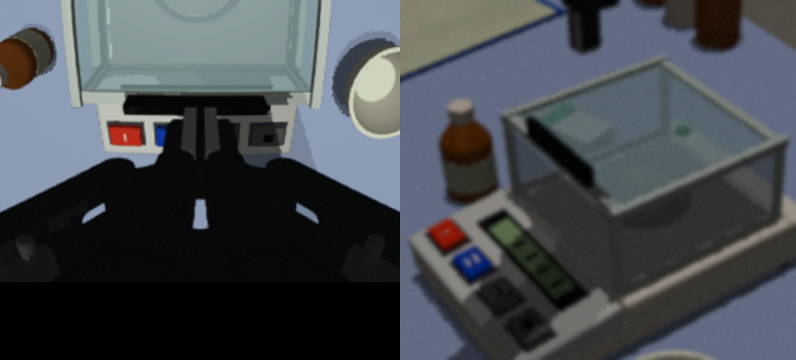

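The side half shows the lid shut, with the lip flush at the front edge. The wrist half shows the red and blue keys at about (126,134) and (160,136). The wrist camera overhangs towards +x, so I'll check whether a half turn is possible for the key press.

Run:
```python
from plant import telemetry, imaging
import cv2
from h import *
o=telemetry.get_obs();print(o['joint_pos'].round(3))
t=imaging.capture("side");p=o['tool_pos']+[.0765,.003,.131]
q=t["R"]@p+t["t"];q=t["mtx"]@(q/q[2]);print(q)
u,v=int(q[0]),int(q[1]);cv2.imwrite("pics/p4.png",cv2.resize(t["img"][0:200,220:420,::-1],None,fx=3,fy=3))
I=t["img"].astype(int);R,G,B=I[...,0],I[...,1],I[...,2]
```

```text
[ 0.025  0.322 -0.379  1.817  0.137  1.03  -1.916]
[308.50412177  48.21127731   1.        ]
```

View pics/p4.png

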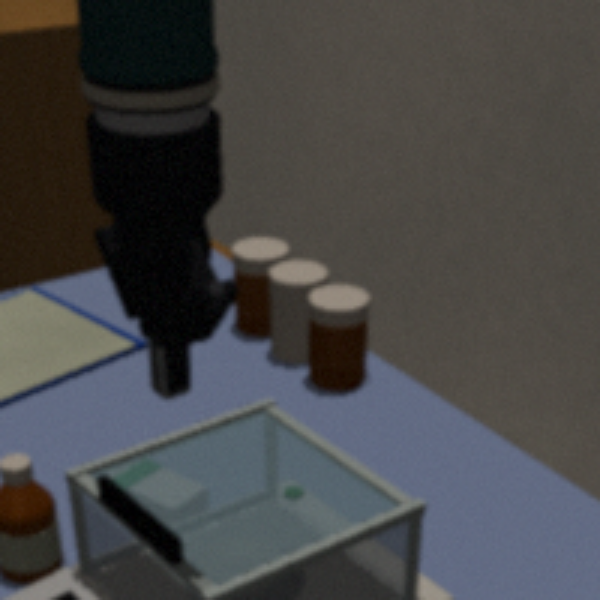

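At the camera's projected position, crop (265,144), there is no solid body, only background. No half turn is needed, so I'll move above the blue key.

Call:
servo_tool --deltas '[{"translation": [-10, -3, 0], "spin": 0}, {"translation": [-40, -10, 0], "spin": 0}, {"translation": [-75, -19, 0], "spin": 0}, {"translation": [-105, -26, 0], "spin": 0}, {"translation": [-114, -28, 0], "spin": 0}, {"translation": [-114, -28, 20], "spin": 0}, {"translation": [-114, -28, 55], "spin": 0}, {"translation": [-114, -28, 90], "spin": 0}, {"translation": [-114, -28, 120], "spin": 0}, {"translation": [-114, -28, 135], "spin": 0}, {"translation": [-114, -28, 140], "spin": 0}, {"translation": [-114, -28, 140], "spin": 0}]'

```text
time_s: 11.45
tool_pos: [0.4222, 0.1442, 0.1146]
eef_rot: [-3.141, -0.001, 0.062]
ft_force: [-0.0, -0.5, -0.2]
finger_gap: -0.0002
finger_force: 0.0
```

Run:
```python
from plant import telemetry, imaging
import cv2
o=telemetry.get_obs();print(o['tool_pos'],o['eef_rot'],o['ft_force'],o['joint_pos'].round(2))
t=imaging.capture("side");cv2.imwrite("pics/p5.png",cv2.resize(t["img"][110:270,180:380,::-1],None,fx=3,fy=3))
```

```text
[0.42218112 0.14419659 0.11462217] [-3.14141790e+00 -6.36829949e-04  6.15706669e-02] [-0.02416857 -0.52447418 -0.15959086] [-0.07  0.36 -0.39  2.17  0.22  0.65 -2.12]
```

View pics/p5.png

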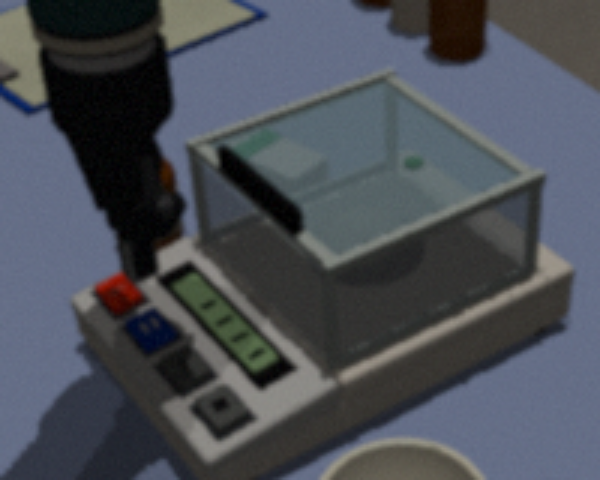

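The side crop shows the fingertips at about (140,270) and the blue key at about (152,330). I'll check the alignment in that same camera.

Run:
```python
import pickle,numpy as np
from h import ray
s=pickle.load(open("side.pkl","rb"))
def pr(p):
    q=s["R"]@np.array(p)+s["t"];q=s["mtx"]@(q/q[2]);return ((q[:2]-[180,110])*3).round(1)
print("tip",pr([.4222,.1442,.1036]),"below",pr([.4222,.1442,.058]))
for x in(-.011,.011):
    for y in(-.0145,.0145):print(x,y,pr([.4222+x,.1442+y,.1036]))
print(ray(s,(180+152/3,110+330/3),.058))
```

```text
tip [140.7 272.1] below [149.3 322.9]
-0.011 -0.0145 [134.2 288.8]
-0.011 0.0145 [117.1 266.6]
0.011 -0.0145 [164.5 277.6]
0.011 0.0145 [146.9 255.9]
[0.42061976 0.13609969 0.058     ]
```

Call:
servo_tool --deltas '[{"translation": [0, 3, 6], "spin": 0}, {"translation": [0, 3, 18], "spin": 0}, {"translation": [0, 3, 30], "spin": 0}, {"translation": [0, 3, 37], "spin": 0}, {"translation": [0, 3, 40], "spin": 0}, {"translation": [0, 3, 42], "spin": 0}, {"translation": [0, 3, 43], "spin": 0}, {"translation": [0, 3, 44], "spin": 0}, {"translation": [0, 3, 45], "spin": 0}, {"translation": [0, 3, 45], "spin": 0}]'

```text
time_s: 12.75
tool_pos: [0.4222, 0.141, 0.0694]
eef_rot: [-3.142, -0.001, 0.061]
ft_force: [0.2, 0.0, 1.7]
finger_gap: 0.0001
finger_force: 0.8
```

Call:
servo_tool --deltas '[{"translation": [0, 0, 0.5], "spin": 0}, {"translation": [0, 0, 1], "spin": 0}, {"translation": [0, 0, 1.5], "spin": 0}, {"translation": [0, 0, 2], "spin": 0}, {"translation": [0, 0, 2], "spin": 0}]'

```text
time_s: 13.38
tool_pos: [0.4224, 0.1411, 0.0675]
eef_rot: [-3.141, -0.001, 0.062]
ft_force: [0.8, -1.1, 5.0]
finger_gap: 0.0001
finger_force: 2.2
```

Call:
servo_tool --deltas '[{"translation": [0, 0, 0.5], "spin": 0}, {"translation": [0, 0, 1], "spin": 0}, {"translation": [0, 0, 1], "spin": 0}]'

```text
time_s: 13.75
tool_pos: [0.4225, 0.1411, 0.0665]
eef_rot: [-3.141, -0.001, 0.062]
ft_force: [0.5, -0.6, 5.9]
finger_gap: -0.0
finger_force: 2.9
```

Call:
servo_tool --deltas '[{"translation": [0, 0, -2], "spin": 0}, {"translation": [0, 0, -6], "spin": 0}, {"translation": [0, 0, -20], "spin": 0}, {"translation": [0, 0, -50], "spin": 0}, {"translation": [0, 0, -90], "spin": 0}, {"translation": [0, 0, -130], "spin": 0}, {"translation": [0, 0, -150], "spin": 0}, {"translation": [0, 0, -150], "spin": 0}, {"translation": [0, 0, -150], "spin": 0}]'

```text
time_s: 14.88
tool_pos: [0.4211, 0.1407, 0.2156]
eef_rot: [3.141, 0.002, 0.062]
ft_force: [-0.7, -0.5, -0.3]
finger_gap: -0.0
finger_force: 0.0
```

Run:
```python
from plant import telemetry, imaging
import cv2
o=telemetry.get_obs();print(o['tool_pos'],o['ft_force'])
t=imaging.capture("side");cv2.imwrite("pics/p6.png",cv2.resize(t["img"][110:270,180:380,::-1],None,fx=3,fy=3))
```

```text
[0.42110512 0.14066929 0.21563788] [-0.66163346 -0.527264   -0.32839622]
```

View pics/p6.png

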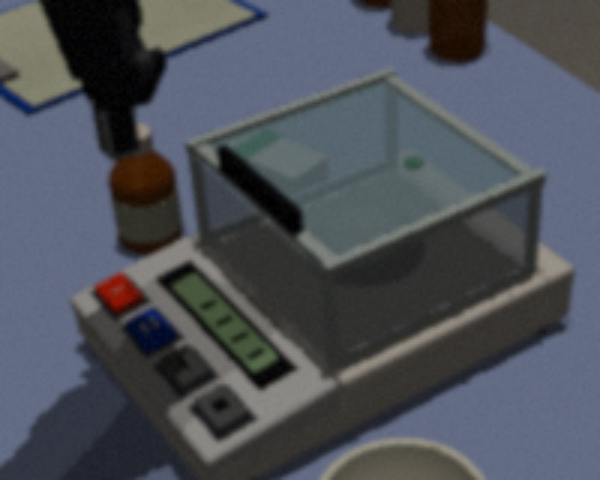

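The side crop shows the lid shut, the blue key up at (152,330), and the hand clear. The measured force rose at about 1.5 N/mm up to 5.9 N, which matches the key's spring.

```bash
python3 -c "
from plant import robot
print(robot.hand_in())"
```

```text
the job is handed in; nothing more can be done
None
```

The lid is pushed shut against its stop, the tare key was pressed with about 6 N (roughly 3.5 mm by its spring rate) and released, and the job is handed in; the hand-in returned no verdict.

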